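# Stand the arched plaque in the free slot of the drying rack

## Task

The bare wooden plaque with one rounded end lies flat on a low grey block. Take it by its long edges and lean it on the small sloping stand, rounded end up and square end against the ledge, and let go; then take it again by the two faces near its rounded end, and slide it square end first into the empty slot of the wooden rack until it is fully home, standing upright, and let go. Leave the other panels in the rack and everything else on the table as they are.

Things in the scene. Friction and masses are not known exactly. Their poses are not given: they have to be found in the camera images.
- panel: The plaque: flat wood 150 x 60 x 10 mm, 50 to 100 g. Origin: centre of its underside as it starts, lying flat. x runs along its length towards the rounded end (half circle, radius 30 mm; the straight sides run from x = -75 to +45 mm), y across its 60 mm width, z out of its upper face (z 0 to 10 mm). Its faces are alike; either may face either way in the slot.
- panel_foot (a point): Middle of the plaque's square end, at mid thickness (-75, 0, 5 mm in the plaque's frame); same axes as the plaque.
- panel_tip (a point): Top of the plaque's rounded end, at mid thickness (75, 0, 5 mm in the plaque's frame).
- riser: Fixed grey block under the plaque at the start, 90 (x) x 36 (y) x 20 mm high, origin at the centre of its underside. The plaque lies lengthwise on it, underside 20 mm above the table, long edges overhanging by about 12 mm each side and ends by about 30 mm, so fingers can reach down past the edges.
- easel: Fixed dark wooden sloping stand, origin under the centre of its 120 x 60 x 8 mm base. Its plank, 36 mm wide and 95 mm long, rises at 45 degrees towards the stand's +x from a ledge 60 mm wide that stands 18 mm out, square to the plank. A leaning plaque overhangs the plank by 12 mm each side and 55 mm at the top, with nothing behind there. A post holds the plank's middle.
- easel_ledge (a point): Point on the stand where the middle of the plaque's square end (panel_foot) comes to rest when the plaque leans fully down on plank and ledge: on the ledge, 5 mm out from the plank's face, mid width, about 34 mm above the table. Axes as the stand (x level, uphill way; z up).
- rack: Fixed light wooden rack, 90 (x) x 133.5 (y) x 60 mm high, origin at the centre of its underside. Three upright slots at y = -36.5, 0, +36.5 mm, open only at the top, each 66 mm long in x and 12.5 mm wide in y; floors 15 mm above the table, 45 mm deep, mouths bevelled 4 mm all round. Two hold blank panels, one is empty; which one varies.
- slot_floor (a point): Centre of the floor of the empty slot (a thin grey felt strip flush with the floor). x along the slot's 66 mm length, y across its 12.5 mm width, z up. The plaque's square end must come down to here.
- blank_a: One blank wooden panel standing loose in a rack slot: 60 x 10 x 90 mm high, square top, top 105 mm above the table. Origin at the centre of its underside.
- blank_b: The other blank panel, the same.
- jar: Lidded jar, 56 mm diameter, 70 mm high, standing on the table beyond the stand. Origin at its underside.
- brush: Paint brush, 170 mm long, lying on the table. Origin underneath it, near its middle; handle towards its -x.
- tape: Roll of paper tape lying flat, 80 mm diameter, 20 mm high. Origin at its underside.
- tube: Paint tube lying on the table, about 105 (x) x 30 x 18 mm, black cap towards its -x. Origin underneath it, near its middle.
- can: Can, 66 mm diameter, 100 mm high, standing beyond the rack. Origin at its underside.
Things that resemble listed ones, but are neither listed nor needed, are in the scene too. What is shaped like the panel but pink or red is not meant.

How it is judged (in metres and radians):
On the way:
1. the plaque leans on the sloping stand, rounded end up, its square end at the ledge (within 20 mm of the ledge point), sloping 45 degrees (within 10 degrees), let go by the fingers (distance between panel_foot and easel_ledge below 0.02 m and angle between panel's own x axis and vertical between 0.61 and 0.96 rad and contact force between panel and easel above 0.1 N and contact force between panel and the fingers below 0.05 N), for 0.2 s.
At the end, for the whole second after the job is handed in: The plaque stands rounded end up in the slot that was empty: the middle of its square end within 8 mm sideways and 4 mm in height of the slot floor's centre, its length within 0.12 rad of vertical, its width along the slot within 0.2 rad, at rest and let go (horizontal distance between panel_foot and slot_floor below 0.008 m and z of panel_foot in the frame of slot_floor between -0.004 and 0.004 m and angle between panel's own x axis and vertical below 0.12 rad and angle between the y axis of panel and the x axis of slot_floor, either way round below 0.2 rad and linear speed of panel below 0.05 m/s and contact force between panel and the fingers below 0.05 N); the robot touches nothing.
It fails at once if a blank panel in the rack is lifted or shifted by more than 15 mm (distance of any of blank_a, blank_b from where it was at the start of the episode above 0.015 m).
It fails at once if the jar, brush, tape roll, paint tube or can is pushed or knocked more than 30 mm from its place (distance of any of jar, brush, tape, tube, can from where it was at the start of the episode above 0.03 m).
It also fails if it takes over 72 s, if anything falls off the work surface, if the arm or the gripper's body presses on something with over 40 N, if the wrist force passes 120 N, or if a joint passes its speed limit or range.

## Robot

A 7-joint arm with a two-finger parallel gripper is mounted at the origin on the work surface. World frame = base frame: x ahead of the robot, y to its left, z up, the work surface at z = 0. Lengths are in m, angles in degrees, forces in N, time in s.
With the tool pointing down it reaches from about 0.35 to 0.9 m from the base axis. Payload 8.1 kg.
Tool frame: the origin (TCP) lies midway between the tips of the shut fingers; the grasp point (between the pads) lies 19 mm behind it (env.pinch_z is the distance from the TCP to the grasp point, in m); z points along the fingers, y is the line along which they close (so a half turn about z gives the same grasp; the last joint's range is limited). The gripper opens to 85 mm and grips with 20 to 120 N. Pads are 22 mm wide; open, the fingers measure 114 mm over their backs; the gripper's body (76 mm by 85 mm) begins 54 mm behind the grasp point. The pads swing forward as they close: fully open they stand 13 mm farther back than shut.
Start: joints at [-79.905, 24.895, 1.432, 90.138, -0.665, 64.973, -4.303], TCP at [0.172, 0.601, 0.231] pointing down, gripper open.
Joint ranges: [-149.89, 149.89], [-25.12, 119.58], [-72.63, 75.52], [4.76, 147.25], [-75.54, 255.54], [6.69, 114.76], [-157.13, 157.13]. Speed limits (degrees/s): [127.2, 127.2, 172.46, 172.46, 180, 180, 180].

## Interface

Orientations are given as a 3x3 rotation matrix whose columns are the frame's x, y, z axes.
In Python, from workcell import sensors, optics, env gives the robot as it stands.
- The arm moves only by the tool servo_tool, never from a script. Its argument "targets" is a list of rows, each a list of 7 numbers: the shift along the tool's x, y, z in mm, then the turn, a rotation vector about the tool's x, y, z in degrees, then the closure, from -1 (fully open) to 1 (shut). A call has 1 to 8 rows; each row shifts and turns the commanded pose from where the row before left it, along the tool's axes as they then stand; what a row does not reach is not made up. A row lasts 1/10 s, in which the tool goes at most 50 mm and 8.59 degrees, less where a joint would pass 70% of its speed; a pose out of reach is approached as far as the arm can. A call is refused whole if a number of a shift passes 50 or a number of a turn 8.59, either way. A call with a gripper value outside its range is refused whole. The fingers move at their own pace and stop on an object; the grip force is fixed at half the most. Time passes only in rows, so rows that do not move let the fingers close. It gives the time, the measured TCP pose, the force, the opening and the grip force at its end, in the units of the state.
- sensors.get_obs(): the state, without advancing time (a new reading comes with each control period).
- optics.capture(name): name is "scene" or "side" or "wrist"; returns a dict with "frame" (420x560x3 uint8, blue, green, red), "camera_matrix" (3x3 intrinsics, pixels), "cam_to_world" (4x4, takes a point from camera to world coordinates). Camera axes: x right, y down, z forward; pixel columns grow to the right and rows downward; lengths in m; the calibration is good to about 2 mm. A picture is of the moment at which its call begins. There is no depth.
- env.job_done(): hands the job in; it is judged then, once.
The state is a dict: "clock": time; "joint_positions": joint angles; "joint_velocities": joint speeds; "effort": joint torques, N m; "eef_pos": TCP position; "tool_rot": TCP orientation; "force": force on the tool from outside, world axes, zero at the start; "ft_torque": the same for the moment, N m; "finger_gap": finger opening in m; "grip_force": force on a finger pad.
Only numpy, scipy, OpenCV 4.12 (cv2) and the standard library are available. Lean on these libraries where they do the work, as an engineer would, in place of code of your own. Each camera call takes 0.05 s, during which the arm holds its last target. There are 200 camera calls.

## Working session

There is one attempt and no reset: what is moved stays moved. The work goes in short steps, Python scripts to look and compute and a tool call to move; the robot and the scene stay as the last step left them, time stands still between calls to the robot, and variables do not carry over. Pictures are saved under pics/ and viewed, at most 10 in all, crops included, and the job is handed in when it is done.

Besides the shell and the picture viewer there is one more tool, called after "Call:" as name(argument=value, ...), one argument or row to a line, values as JSON. servo_tool: Moves the arm, as the interface text tells. Its arguments: {"type":"object","properties":{"targets":{"type":"array"}},"required":["targets"]}

```bash
mkdir -p pics
cat > h.py <<'E'
import numpy as np, cv2
from workcell import sensors, optics, env
def cap(n,name=None):
    c=optics.capture(n); 
    if name: cv2.imwrite('pics/%s.png'%name,c['frame'])
    return c
def ray(c,p):
    K=c['camera_matrix'];T=c['cam_to_world']
    d=T[:3,:3]@np.linalg.solve(K,[p[0],p[1],1.]); return T[:3,3],d/np.linalg.norm(d)
def onz(c,p,z):
    o,d=ray(c,p); return o+d*(z-o[2])/d[2]
def proj(c,X):
    T=c['cam_to_world'];q=T[:3,:3].T@(np.asarray(X,float)-T[:3,3]);q=c['camera_matrix']@q;return q[:2]/q[2]
def tri(cs,ps):
    A=np.zeros((3,3));b=np.zeros(3)
    for c,p in zip(cs,ps):
        o,d=ray(c,p);M=np.eye(3)-np.outer(d,d);A+=M;b+=M@o
    return np.linalg.solve(A,b)
E
python3 - <<'E'
from h import *
import pickle
np.set_printoptions(precision=4,suppress=True)
a=cap('scene');b=cap('side');w=cap('wrist')
pickle.dump((a,b,w),open('v0.pkl','wb'))
im=np.hstack([cv2.resize(a['frame'],(800,600))]);cv2.imwrite('pics/a.png',im)
cv2.imwrite('pics/b.png',cv2.resize(b['frame'],(800,600)))
for c in (a,b,w): print(c['camera_matrix'][0,0],c['cam_to_world'])
o=sensors.get_obs();print(o['eef_pos'],o['tool_rot'],o['clock'],env.pinch_z)
E
```

```text
404.8960493193733 [[-0.2837  0.5355 -0.7955  1.254 ]
 [ 0.9589  0.149  -0.2417  0.253 ]
 [-0.0109 -0.8313 -0.5557  0.5854]
 [ 0.      0.      0.      1.    ]]
392.55456858870343 [[ 0.9043 -0.2805  0.3218  0.2246]
 [-0.4268 -0.5785  0.6951 -0.601 ]
 [-0.0088 -0.7659 -0.6429  0.6354]
 [ 0.      0.      0.      1.    ]]
301.7708955295703 [[ 0.2755  0.9197  0.2796  0.1004]
 [ 0.9613 -0.2634 -0.0806  0.6199]
 [-0.0005  0.291  -0.9567  0.3729]
 [ 0.      0.      0.      1.    ]]
[0.1719 0.6005 0.2307] [[-0.9614  0.2752 -0.0002]
 [ 0.2752  0.9614 -0.0011]
 [-0.0001 -0.0012 -1.    ]] 0.15 0.0187
```

View pics/a.png

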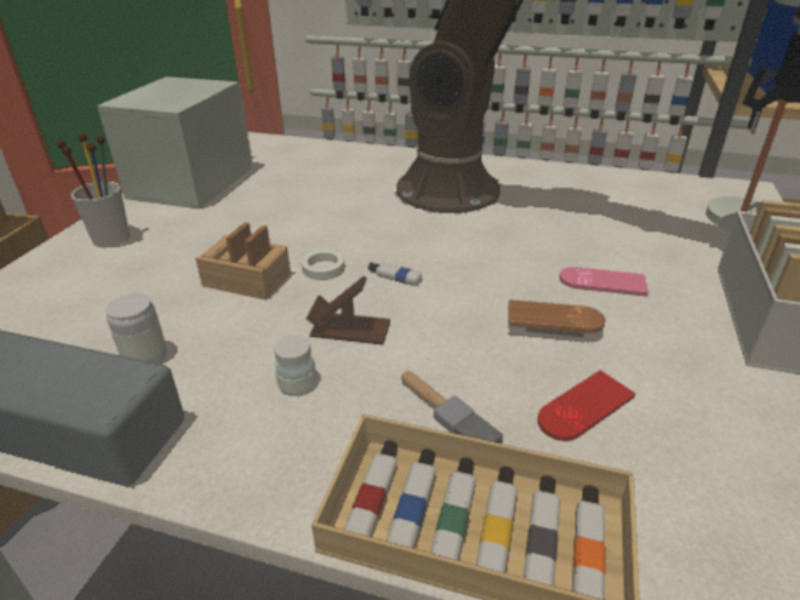

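View pics/b.png

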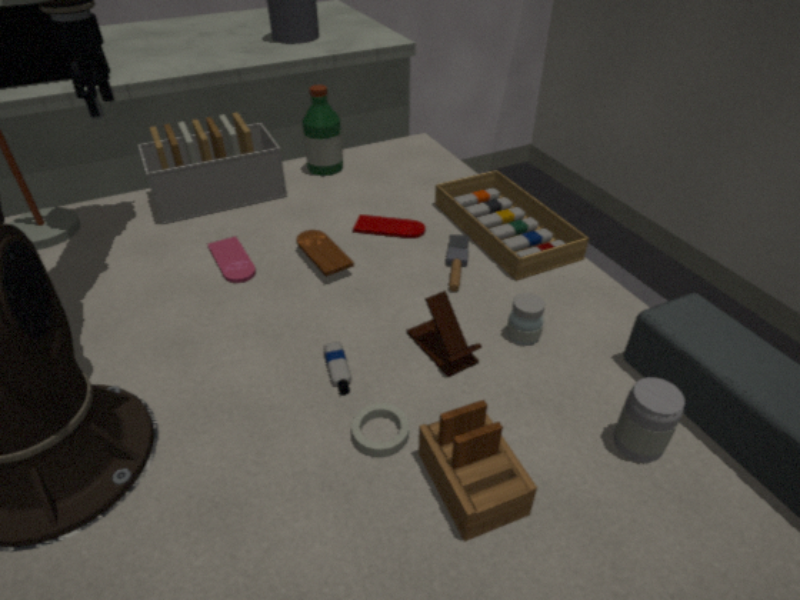

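Side and scene views show these. In scene pixels (800 wide): the bare brown plaque on its grey block at (555,317), with its rounded end to the right. The lookalikes are pink at (603,280), red at (587,405) and the panels in the grey bin at (775,270). I choose the brown one. The stand is at (350,315), rising to the right. The rack is at (243,262), and the side view shows its near slot empty at (490,475).

Run:
```python
from h import *
import pickle
a,b,w=pickle.load(open('v0.pkl','rb'))
def crop(c,x,y,W,H,s):return cv2.resize(c['frame'][y:y+H,x:x+W],None,fx=s,fy=s,interpolation=cv2.INTER_CUBIC)
t=np.vstack([np.hstack([crop(a,340,185,100,75,4),crop(a,200,180,100,75,4)]),np.hstack([crop(a,120,140,100,75,4),crop(b,185,140,100,75,4)])])
cv2.imwrite('pics/c.png',t)
cv2.imwrite('pics/d.png',np.hstack([crop(b,275,180,80,120,5),crop(b,295,270,80,120,5)]))
# plaque masks
for c,box in ((a,(340,185,100,75)),(b,(185,140,100,75))):
    x,y,W,H=box;h=cv2.cvtColor(c['frame'],cv2.COLOR_BGR2HSV)[y:y+H,x:x+W]
    print(h[::8,::10].tolist().__len__()); 
    m=((h[...,0]>5)&(h[...,0]<20)&(h[...,1]>110)).astype(np.uint8)
    n,l,s,ce=cv2.connectedComponentsWithStats(m);print(s[1:][s[1:,4]>30],ce[1:][s[1:,4]>30]+[x,y])
    for i in range(y,y+H,6):
        print(i,[tuple(v) for v in c['frame'][i,x+10:x+W:8].tolist()]) if 0 else None
```

```text
10
[[ 17  26  66  20 972]] [[388.46707819 220.58127572]]
10
[[ 23  21  39  32 688]] [[226.0755814  176.20203488]]
```

View pics/c.png

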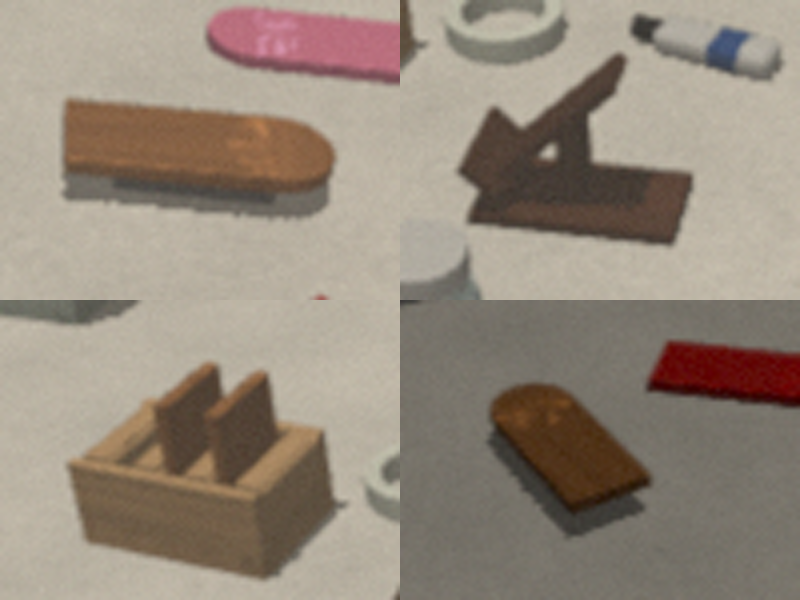

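View pics/d.png

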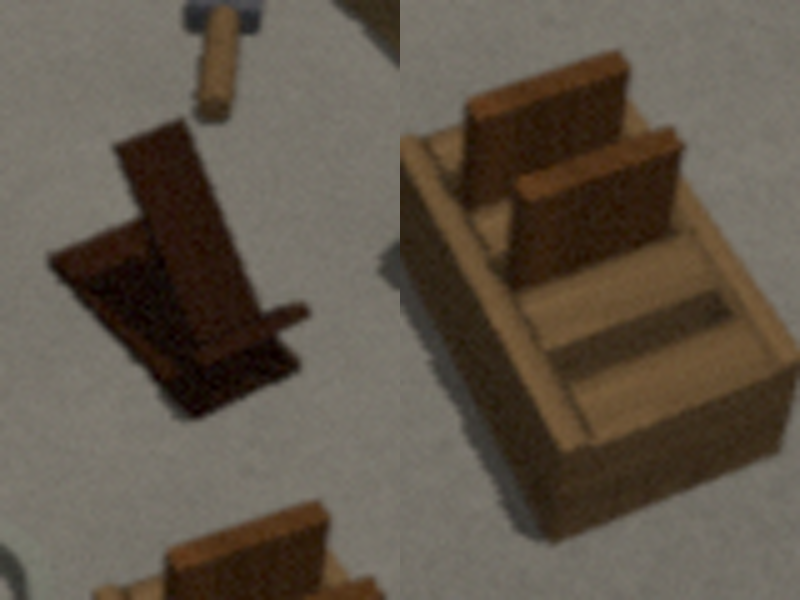

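The crops confirm the brown plaque on the grey block, with its square end to the left in the scene view. The stand's ledge is on its left (-y) side. The rack has two blanks, and its third slot, nearest the side camera, shows the grey felt strip.

Run:
```python
from h import *
import pickle
np.set_printoptions(precision=4,suppress=True)
a,b,w=pickle.load(open('v0.pkl','rb'))
def S(n,c,pts,z):
    print(n,*[onz(c,p,z)[:2] for p in pts])
S('plq a',a,[(356.5,210),(356.5,226.2),(423.2,223.8)],.03)
S('plq b',b,[(228,190),(247,184)],.03)
for c,(x,y,W,H),z in ((a,(340,185,100,75),.03),(b,(185,140,100,75),.03)):
    h=cv2.cvtColor(c['frame'],cv2.COLOR_BGR2HSV)[y:y+H,x:x+W]
    m=((h[...,0]>5)&(h[...,0]<20)&(h[...,1]>110)).astype(np.uint8)
    ct=max(cv2.findContours(m,0,1)[0],key=cv2.contourArea)[:,0]+[x,y]
    P=np.array([onz(c,p,z)[:2] for p in ct]);r=cv2.minAreaRect(P.astype(np.float32)*1000);print('rect',r,np.round(cv2.boxPoints(r)))
S('base a',a,[(273,223.7),(268,238),(217.5,233)],.008)
S('base b',b,[(285,231.6),(314,262.),(334.6,252.5)],.008)
print('ledge',tri((a,b),((223.2,207),(336.6,241.6))),tri((a,b),((215,222.5),(315,252.4))))
print('ptop',tri((a,b),((256.2,194.2),(298,209.4))),tri((a,b),((256.2,194.2),(312,204))))
S('rack a',a,[(137.5,181.2),(184.5,188.8),(201.2,172.5),(157.5,165)],.06)
S('rack b',b,[(329,359.4),(375,342.4),(295,298)],.06)
S('felt',b,[(326,341.2),(360.5,330.5)],.015)
S('blank tops b',b,[(308.5,290.5),(340,281),(319,305.5),(351,296.5)],.105)
S('tube',b,[(343/800*560,390*.7),(335*.7,345*.7)],.009)
S('jar',b,[(525*.7,335*.7)],0);S('brush',b,[(457*.7,288*.7)],0.005)
S('tape',b,[(380*.7,427*.7)],.02)
```

```text
plq a [0.4627 0.2048] [0.5245 0.2128] [0.4757 0.3545]
plq b [0.4597 0.2021] [0.5144 0.2054]
rect ((485.535400390625, 281.3656921386719), (64.00975799560547, 144.02735900878906), 7.612106800079346) [[444. 349.]
 [463. 206.]
 [527. 214.]
 [508. 357.]]
rect ((475.4092712402344, 271.4736633300781), (61.04233932495117, 156.62237548828125), 7.078235149383545) [[435. 345.]
 [455. 190.]
 [515. 198.]
 [496. 353.]]
base a [0.5386 0.0229] [0.5915 0.0274] [ 0.6057 -0.0884]
base b [0.533  0.0148] [ 0.5463 -0.1008] [ 0.602  -0.0955]
ledge [ 0.5864 -0.0937  0.0576] [ 0.5658 -0.0968  0.0155]
ptop [ 0.5498 -0.0123  0.0906] [ 0.5766 -0.0108  0.1021]
rack a [ 0.5283 -0.3332] [ 0.5287 -0.2031] [ 0.4465 -0.198 ] [ 0.4413 -0.328 ]
rack b [ 0.4371 -0.3362] [ 0.5209 -0.3427] [ 0.4443 -0.2052]
felt [ 0.4671 -0.283 ] [ 0.5349 -0.2912]
blank tops b [ 0.4553 -0.232 ] [ 0.5151 -0.2374] [ 0.4557 -0.267 ] [ 0.5135 -0.2742]
tube [ 0.3894 -0.0614] [0.4127 0.0341]
jar [ 0.7087 -0.0718]
brush [0.6676 0.0821]
tape [ 0.4077 -0.1552]
```

```bash
cat >> h.py <<'E'
from scipy.spatial.transform import Rotation as Ro
np.set_printoptions(precision=4,suppress=True)
def unit(v): v=np.asarray(v,float); return v/np.linalg.norm(v)
def frame(y,z):
    z=unit(z); y=np.asarray(y,float); y=unit(y-z*(y@z)); return np.column_stack([np.cross(y,z),y,z])
def plan(p1,R1,n,p0=None,R0=None,tcp=True):
    o=sensors.get_obs()
    p0=np.array(o['eef_pos'],float) if p0 is None else np.array(p0,float); R0=np.array(o['tool_rot'],float) if R0 is None else R0
    rv=Ro.from_matrix(R0.T@R1).as_rotvec()/n; dp=(np.asarray(p1)-p0)/n
    R=R0.copy();p=p0.copy();rvd=np.round(np.degrees(rv),2)
    for i in range(n):
        s=np.round(R.T@(p0+dp*(i+1)-p)*1000,1); p=p+R@s/1000
        R=R@Ro.from_rotvec(np.radians(rvd)).as_matrix(); print(s.tolist()+rvd.tolist())
    print('end',p,'rot err deg',np.degrees(np.linalg.norm(Ro.from_matrix(R.T@R1).as_rotvec())))
    return p,R
E
python3 - <<'E'
from h import *
t=np.radians(7.4)
plan([.482,.26,.2],frame([np.cos(t),np.sin(t),0],[0,0,-1]),14)
E
```

```text
[-28.0, -17.3, 2.2, -0.0, 0.0, 4.76]
[-29.3, -14.9, 2.2, -0.0, 0.0, 4.76]
[-30.5, -12.4, 2.3, -0.0, 0.0, 4.76]
[-31.4, -9.9, 2.2, -0.0, 0.0, 4.76]
[-32.1, -7.2, 2.2, -0.0, 0.0, 4.76]
[-32.5, -4.5, 2.2, -0.0, 0.0, 4.76]
[-32.9, -1.8, 2.2, -0.0, 0.0, 4.76]
[-32.9, 0.9, 2.2, -0.0, 0.0, 4.76]
[-32.7, 3.7, 2.3, -0.0, 0.0, 4.76]
[-32.2, 6.3, 2.2, -0.0, 0.0, 4.76]
[-31.7, 9.1, 2.2, -0.0, 0.0, 4.76]
[-30.7, 11.6, 2.2, -0.0, 0.0, 4.76]
[-29.8, 14.1, 2.2, -0.0, 0.0, 4.76]
[-28.4, 16.5, 2.2, -0.0, 0.0, 4.76]
end [0.482 0.26  0.2  ] rot err deg 0.06825551636028511
```

Call:
servo_tool(
  targets=[
    [-28, -17.3, 2.2, 0, 0, 4.76, -1],
    [-29.3, -14.9, 2.2, 0, 0, 4.76, -1],
    [-30.5, -12.4, 2.2, 0, 0, 4.76, -1],
    [-31.4, -9.9, 2.2, 0, 0, 4.76, -1],
    [-32, -7.2, 2.2, 0, 0, 4.76, -1],
    [-32.5, -4.5, 2.2, 0, 0, 4.76, -1],
    [-33, -1.8, 2.2, 0, 0, 4.76, -1],
  ],
)

```text
clock: 0.85
eef_pos: [0.3277, 0.4294, 0.2157]
tool_rot: [[-0.65, 0.76, -0.0], [0.76, 0.65, -0.0], [0.0, -0.0, -1.0]]
force: [0.3, 0.7, 0.3]
finger_gap: 0.0851
grip_force: 0.0
```

Call:
servo_tool(
  targets=[
    [-33, 0.9, 2.2, 0, 0, 4.76, -1],
    [-32.7, 3.7, 2.2, 0, 0, 4.76, -1],
    [-32.2, 6.3, 2.2, 0, 0, 4.76, -1],
    [-31.7, 9.1, 2.2, 0, 0, 4.76, -1],
    [-30.7, 11.6, 2.2, 0, 0, 4.76, -1],
    [-29.8, 14.1, 2.2, 0, 0, 4.76, -1],
    [-28.4, 16.5, 2.2, 0, 0, 4.76, -1],
    [0, 0, 0, 0, 0, 0, -1],
  ],
)

```text
clock: 1.65
eef_pos: [0.485, 0.2555, 0.2004]
tool_rot: [[-0.119, 0.993, 0.001], [0.993, 0.119, -0.002], [-0.002, 0.001, -1.0]]
force: [0.7, 0.1, 1.0]
finger_gap: 0.0854
grip_force: 0.0
```

Run:
```python
from h import *
c=cap('wrist','w1')
o=sensors.get_obs();print(o['eef_pos'],o['tool_rot'],o['clock'],o['joint_positions'],o['finger_gap'],o['force'])
print(c['cam_to_world'])
h=cv2.cvtColor(c['frame'],cv2.COLOR_BGR2HSV)
m=((h[...,0]>5)&(h[...,0]<20)&(h[...,1]>110)).astype(np.uint8)
ct=max(cv2.findContours(m,0,1)[0],key=cv2.contourArea)[:,0]
P=np.array([onz(c,p,.03)[:2] for p in ct]);r=cv2.minAreaRect(P.astype(np.float32)*1000);print(r,np.round(cv2.boxPoints(r)),cv2.boundingRect(ct))
```

```text
[0.4834 0.2579 0.2003] [[-0.1239  0.9923  0.0002]
 [ 0.9923  0.1239 -0.0012]
 [-0.0012  0.0001 -1.    ]] 1.7 [-51.3242  19.9846  23.352  104.7777  -9.2052  57.1217 -17.0904] 0.08512827047656706 [-0.214   0.1379 -1.0337]
[[ 0.9929  0.1133  0.0362  0.4757]
 [ 0.1189 -0.9496 -0.2901  0.3284]
 [ 0.0016  0.2924 -0.9563  0.3425]
 [ 0.      0.      0.      1.    ]]
((476.89862060546875, 279.2118225097656), (58.672691345214844, 147.97494506835938), 6.980924606323242) [[439. 349.]
 [457. 202.]
 [515. 209.]
 [497. 356.]] (248, 90, 59, 144)
```

View pics/w1.png

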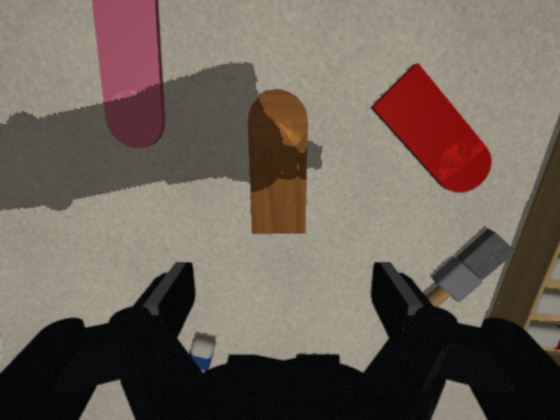

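The wrist view shows the brown plaque at (278,160), rounded end up and square end at row 234. The pink (135,70) and red (435,130) lookalikes are clearly apart from it. It measures 59 x 148 mm with its centre at (0.477, 0.279), which fits the description. I'll approach it now.

Run:
```python
from h import *
t=np.radians(7.0)
p,R=plan([.4752,.2939,.05],frame([np.cos(t),np.sin(t),0],[0,0,-1]),5)
```

```text
[7.4, -0.7, 30.0, 0.0, 0.01, 0.02]
[7.4, -0.8, 30.1, 0.0, 0.01, 0.02]
[7.3, -0.7, 30.0, 0.0, 0.01, 0.02]
[7.4, -0.8, 30.1, 0.0, 0.01, 0.02]
[7.3, -0.7, 30.0, 0.0, 0.01, 0.02]
end [0.4752 0.2939 0.05  ] rot err deg 0.026438107402527233
```

Call:
servo_tool(
  targets=[
    [7.4, -0.7, 30, 0, 0, 0, -1],
    [7.4, -0.7, 30, 0, 0, 0, -1],
    [7.4, -0.7, 30, 0, 0, 0, -1],
    [7.4, -0.7, 30, 0, 0, 0, -1],
    [7.4, -0.7, 30, 0, 0, 0, -1],
    [0, 0, 0, 0, 0, 0, -1],
    [0, 0, 0, 0, 0, 0, -1],
  ],
)

```text
clock: 2.4
eef_pos: [0.4733, 0.2968, 0.0507]
tool_rot: [[-0.13, 0.992, -0.001], [0.992, 0.13, -0.001], [-0.0, -0.001, -1.0]]
force: [0.1, -0.1, 0.0]
finger_gap: 0.0852
grip_force: 0.0
```

Run:
```python
from h import *
o=sensors.get_obs();print(o['eef_pos'],o['tool_rot'],o['clock'])
```

```text
[0.4733 0.2968 0.0507] [[-0.13    0.9915 -0.0011]
 [ 0.9915  0.13   -0.0006]
 [-0.0004 -0.0011 -1.    ]] 2.4
```

Call:
servo_tool(
  targets=[
    [0, 0.5, 16, 0, 0, 0, -1],
    [0, 0.5, 16, 0, 0, 0, -1],
    [0, 0.5, 15, 0, 0, 0.4, -1],
    [0, 0, 0, 0, 0, 0, -1],
    [0, 0, 0, 0, 0, 0, -0.5],
    [0, 0, 0, 0, 0, 0, 1],
    [0, 0, 0, 0, 0, 0, 1],
    [0, 0, 0, 0, 0, 0, 1],
  ],
)

```text
clock: 3.2
eef_pos: [0.476, 0.297, 0.0048]
tool_rot: [[-0.121, 0.993, 0.001], [0.993, 0.121, 0.001], [0.001, 0.001, -1.0]]
force: [-0.9, -0.6, 5.9]
finger_gap: 0.0586
grip_force: 63.7
```

Call:
servo_tool(
  targets=[
    [0, 0, 0, 0, 0, 0, 1],
    [0, 0, 0, 0, 0, 0, 1],
    [0, 0, 0, 0, 0, 0, 1],
  ],
)

```text
clock: 3.5
eef_pos: [0.476, 0.297, 0.0048]
tool_rot: [[-0.121, 0.993, 0.001], [0.993, 0.121, 0.001], [0.001, 0.001, -1.0]]
force: [-1.2, -1.3, 5.7]
finger_gap: 0.0588
grip_force: 63.7
```

Call:
servo_tool(
  targets=[
    [0, 0, -10, 0, 0, 0, 1],
    [0, 0, -25, 0, 0, 0, 1],
    [0, 0, -40, 0, 0, 0, 1],
    [0, 0, -40, 0, 0, 0, 1],
    [0, 0, -40, 0, 0, 0, 1],
    [0, 0, 0, 0, 0, 0, 1],
  ],
)

```text
clock: 4.1
eef_pos: [0.4784, 0.2982, 0.1649]
tool_rot: [[-0.121, 0.993, 0.008], [0.993, 0.121, 0.006], [0.005, 0.008, -1.0]]
force: [-0.2, 0.5, -0.6]
finger_gap: 0.0587
grip_force: 64.7
```

Run:
```python
from h import *
import pickle
a,b,w=pickle.load(open('v0.pkl','rb'))
o=sensors.get_obs();print(o['eef_pos'],o['tool_rot'],o['clock'],o['finger_gap'],o['force'])
for n,c,ps,z in (('ptop b',b,[(298,209.4),(312,204)],.0977),('ptop a',a,[(256,194)],.0977),('ledge b',b,[(336.6,241.),(316,251.5)],.043),('ledge a',a,[(223.2,207),(215,222.5)],.043),('base b',b,[(285,231.6),(314,262.),(334.6,252.5)],.008)):
    print(n,*[onz(c,p,z)[:2] for p in ps])
# live images: easel corners by dark mask
for n,c in (('a',a),('b',b)):
    f=c['frame'].astype(int); y0,x0,y1,x1=(185,205,245,280) if n=='a' else (198,280,268,345)
    g=f[y0:y1,x0:x1].max(2); 
    m=(g<(110 if n=='a' else 70)).astype(np.uint8)
    nn,l,s,ce=cv2.connectedComponentsWithStats(m);k=1+s[1:,4].argmax()
    ct=max(cv2.findContours((l==k).astype(np.uint8),0,1)[0],key=cv2.contourArea)
    hu=cv2.convexHull(ct);ap=cv2.approxPolyDP(hu,1.5,True)[:,0]+[x0,y0];print(n,s[k],ap.tolist())
```

```text
[0.4784 0.2982 0.1649] [[-0.121   0.9926  0.0078]
 [ 0.9926  0.1209  0.0064]
 [ 0.0054  0.0085 -0.9999]] 4.1 0.05873930188506329 [-0.2466  0.4744 -0.5871]
ptop b [ 0.5459 -0.0215] [ 0.5825 -0.0182]
ptop a [ 0.5579 -0.0086]
ledge b [ 0.6034 -0.0957] [ 0.5471 -0.1041]
ledge a [ 0.5524 -0.0936] [ 0.6124 -0.0878]
base b [0.533  0.0148] [ 0.5463 -0.1008] [ 0.602  -0.0955]
a [  10    9   58   47 1351] [[272, 224], [268, 239], [261, 240], [217, 235], [215, 222], [223, 207], [255, 194]]
b [   5    6   52   60 1481] [[310, 204], [336, 242], [334, 253], [315, 263], [311, 263], [285, 233], [298, 209]]
```

```bash
cat >> h.py <<'E'
PL=np.array([.573,-.086,.034]);u=unit([-.117,.993,0]);Z=np.array([0,0,1.]);X=unit(u+Z);N=unit(Z-u)
RE=np.column_stack([X,np.cross(-N,X),-N])
E
python3 - <<'E'
from h import *
print(RE)
t=PL+.123*X+.04*N
p,R=plan(t+.08*Z,RE,16)
plan(t,RE,3,p,R)
E
```

```text
[[-0.0827  0.9931 -0.0827]
 [ 0.7022  0.117   0.7022]
 [ 0.7071  0.     -0.7071]]
[-20.9, 3.0, -4.1, 0.02, 2.79, 0.03]
[-20.6, 3.0, -5.1, 0.02, 2.79, 0.03]
[-20.4, 3.1, -6.1, 0.02, 2.79, 0.03]
[-20.0, 3.0, -7.1, 0.02, 2.79, 0.03]
[-19.7, 3.0, -8.1, 0.02, 2.79, 0.03]
[-19.2, 3.1, -9.0, 0.02, 2.79, 0.03]
[-18.8, 3.1, -10.0, 0.02, 2.79, 0.03]
[-18.3, 3.0, -10.8, 0.02, 2.79, 0.03]
[-17.7, 3.1, -11.8, 0.02, 2.79, 0.03]
[-17.1, 3.1, -12.5, 0.02, 2.79, 0.03]
[-16.5, 3.1, -13.4, 0.02, 2.79, 0.03]
[-15.8, 3.0, -14.2, 0.02, 2.79, 0.03]
[-15.1, 3.1, -15.0, 0.02, 2.79, 0.03]
[-14.4, 3.1, -15.6, 0.02, 2.79, 0.03]
[-13.6, 3.1, -16.4, 0.02, 2.79, 0.03]
[-12.8, 3.1, -17.0, 0.02, 2.79, 0.03]
end [ 0.5661 -0.0278  0.2293] rot err deg 0.09903189429582339
[-18.8, -0.0, 18.9, 0.02, 0.02, -0.02]
[-18.9, -0.0, 18.9, 0.02, 0.02, -0.02]
[-18.8, -0.0, 18.8, 0.02, 0.02, -0.02]
end [ 0.5662 -0.0277  0.1493] rot err deg 0.02164782251579389
```

Call:
servo_tool(
  targets=[
    [-21, 3, -4, 0, 2.8, 0, 1],
    [-20.5, 3, -5, 0, 2.8, 0, 1],
    [-20.5, 3, -6, 0, 2.8, 0, 1],
    [-20, 3, -7, 0, 2.8, 0, 1],
    [-19.5, 3, -8, 0, 2.8, 0, 1],
    [-19, 3, -9, 0, 2.8, 0, 1],
    [-19, 3, -10, 0, 2.8, 0, 1],
    [-18, 3, -11, 0, 2.8, 0, 1],
  ],
)

```text
clock: 4.9
eef_pos: [0.5196, 0.1333, 0.1919]
tool_rot: [[-0.113, 0.993, -0.045], [0.917, 0.121, 0.38], [0.383, 0.001, -0.924]]
force: [-0.4, -0.2, -0.5]
finger_gap: 0.0586
grip_force: 64.7
```

Call:
servo_tool(
  targets=[
    [-17.5, 3, -12, 0, 2.8, 0, 1],
    [-17, 3, -12.5, 0, 2.8, 0, 1],
    [-16.5, 3, -13.5, 0, 2.8, 0, 1],
    [-16, 3, -14, 0, 2.8, 0, 1],
    [-15, 3, -15, 0, 2.8, 0, 1],
    [-14.5, 3, -15.5, 0, 2.8, 0, 1],
    [-13.5, 3, -16.5, 0, 2.8, 0, 1],
    [-13, 3, -17, 0, 2.8, 0, 1],
  ],
)

```text
clock: 5.7
eef_pos: [0.5636, -0.0294, 0.2245]
tool_rot: [[-0.087, 0.993, -0.085], [0.703, 0.122, 0.701], [0.706, 0.001, -0.708]]
force: [0.2, -0.0, -1.8]
finger_gap: 0.0588
grip_force: 64.7
```

Call:
servo_tool(
  targets=[
    [0, 0, 0, 0, 0, 0, 1],
    [0, 0, 0, 0, 0, 0, 1],
  ],
)

```text
clock: 5.9
eef_pos: [0.5635, -0.0292, 0.2236]
tool_rot: [[-0.085, 0.993, -0.085], [0.705, 0.12, 0.699], [0.704, -0.001, -0.71]]
force: [0.5, 0.0, -1.5]
finger_gap: 0.0585
grip_force: 64.7
```

Run:
```python
from h import *
o=sensors.get_obs();print(o['eef_pos'],o['tool_rot'],o['clock'],o['joint_positions'],o['force'])
t=PL+.123*X+.04*N
plan(t,RE,4)
a=cap('scene');b=cap('side')
cv2.imwrite('pics/e.png',cv2.resize(np.vstack([a['frame'][90:270,150:350],b['frame'][120:300,200:400]]),None,fx=1.6,fy=1.6))
```

```text
[ 0.5635 -0.0292  0.2236] [[-0.0848  0.9928 -0.085 ]
 [ 0.7049  0.1201  0.6991]
 [ 0.7043 -0.0006 -0.7099]] 5.9 [  9.8713  34.551   17.2004  93.146  -45.6399  86.3618  50.2927] [ 0.4556  0.0106 -1.5043]
[-12.9, 0.7, 13.4, -0.04, 0.06, 0.02]
[-12.9, 0.7, 13.4, -0.04, 0.06, 0.02]
[-12.9, 0.7, 13.3, -0.04, 0.06, 0.02]
[-12.9, 0.7, 13.4, -0.04, 0.06, 0.02]
end [ 0.5661 -0.0277  0.1492] rot err deg 0.024604891849565783
```

View pics/e.png

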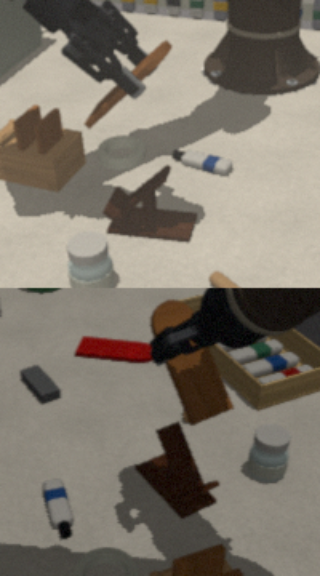

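The picture shows the plaque held at about 45° with its rounded end up, directly above the stand. The foot is at (93,122) in the scene crop and (207,412) in the side crop.

Call:
servo_tool(
  targets=[
    [-13, 0.7, 13.4, 0, 0, 0, 1],
    [-13, 0.7, 13.4, 0, 0, 0, 1],
    [-13, 0.7, 13.4, 0, 0, 0, 1],
    [-13, 0.7, 13.4, 0, 0, 0, 1],
    [-5, 0, 15, 0, 0, 0, 1],
    [-5, 0, 15, 0, 0, 0, 1],
    [-5, 0, 12, 0, 0, 0, 1],
    [0, 0, 0, 0, 0, 0, 1],
  ],
)

```text
clock: 6.8
eef_pos: [0.563, -0.0068, 0.1073]
tool_rot: [[-0.086, 0.992, -0.088], [0.703, 0.123, 0.7], [0.706, -0.002, -0.708]]
force: [0.3, -0.5, -0.1]
finger_gap: 0.0585
grip_force: 64.7
```

Run:
```python
from h import *
o=sensors.get_obs();print(o['eef_pos'],o['tool_rot'],o['clock'],o['force'])
R=np.array(o['tool_rot']);f=np.array(o['eef_pos'])+R@[-.093,0,-.02];print('foot',f,'rel X,y,N',RE.T@(f-PL))
a=cap('scene');b=cap('side')
cv2.imwrite('pics/f.png',np.hstack([cv2.resize(a['frame'][150:250,190:290],None,fx=4,fy=4,interpolation=2),cv2.resize(b['frame'][170:270,260:360],None,fx=4,fy=4,interpolation=2)]))
```

```text
[ 0.563  -0.0068  0.1073] [[-0.0855  0.9924 -0.0884]
 [ 0.7032  0.123   0.7003]
 [ 0.7059 -0.0023 -0.7084]] 6.8 [ 0.2913 -0.5496 -0.1204]
foot [ 0.5727 -0.0862  0.0558] rel X,y,N [ 0.0153 -0.0003 -0.0155]
```

View pics/f.png

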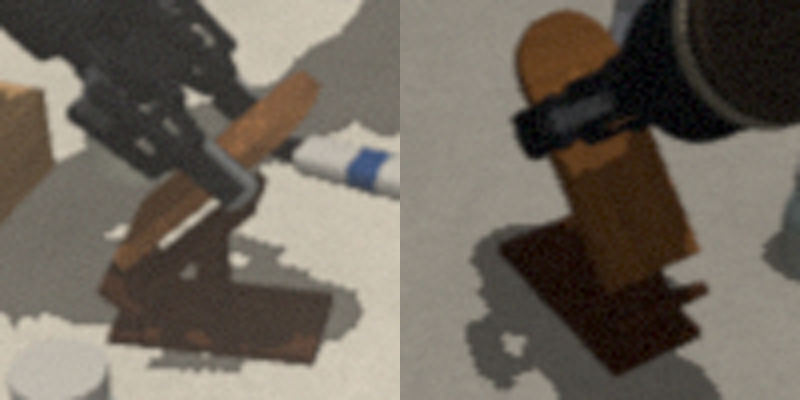

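The scene crop shows the plaque parallel to the plank about 12 mm off it, with the foot (118,265) just above the ledge. It is centred sideways. I'll close in gently.

Call:
servo_tool(
  targets=[
    [-2, 0, 5, 0, 0, 0, 1],
    [-2, 0, 4, 0, 0, 0, 1],
    [0, 0, 2, 0, 0, 0, 1],
    [0, 0, 0, 0, 0, 0, 1],
  ],
)

```text
clock: 7.3
eef_pos: [0.5632, -0.0032, 0.0981]
tool_rot: [[-0.086, 0.993, -0.086], [0.704, 0.122, 0.7], [0.705, -0.0, -0.709]]
force: [-0.1, -0.5, -1.2]
finger_gap: 0.0588
grip_force: 64.7
```

Call:
servo_tool(
  targets=[
    [-4, 0, 0, 0, 0, 0, 1],
    [-3, 0, 0, 0, 0, 0, 1],
    [0, 0, 0, 0, 0, 0, 1],
  ],
)

```text
clock: 7.6
eef_pos: [0.5639, -0.0091, 0.0928]
tool_rot: [[-0.085, 0.993, -0.085], [0.705, 0.121, 0.699], [0.704, -0.0, -0.71]]
force: [0.7, -0.4, -0.1]
finger_gap: 0.0588
grip_force: 64.7
```

Call:
servo_tool(
  targets=[
    [0, 0, 2, 0, 0, 0, 1],
    [0, 0, 2, 0, 0, 0, 1],
    [0, 0, 0, 0, 0, 0, 1],
  ],
)

```text
clock: 7.9
eef_pos: [0.5634, -0.0051, 0.0903]
tool_rot: [[-0.086, 0.993, -0.086], [0.704, 0.122, 0.7], [0.705, -0.0, -0.709]]
force: [-0.6, 0.1, -0.7]
finger_gap: 0.059
grip_force: 64.7
```

Call:
servo_tool(
  targets=[
    [-2, 0, 0, 0, 0, 0, 1],
    [-1, 0, 0, 0, 0, 0, 1],
    [0, 0, 0, 0, 0, 0, 1],
  ],
)

```text
clock: 8.2
eef_pos: [0.5639, -0.008, 0.0881]
tool_rot: [[-0.086, 0.993, -0.085], [0.704, 0.121, 0.699], [0.705, -0.0, -0.71]]
force: [1.4, 0.2, -1.6]
finger_gap: 0.0585
grip_force: 64.7
```

Run:
```python
from h import *
o=sensors.get_obs();R=np.array(o['tool_rot']);f=np.array(o['eef_pos'])+R@[-.093,0,-.02];print('foot',f,'rel X,y,-N',RE.T@(f-PL),R.T@o['force'])
```

```text
foot [ 0.5736 -0.0875  0.0368] rel X,y,-N [ 0.0009  0.0004 -0.0031] [-1.1008  1.4393  1.1725]
```

Call:
servo_tool(
  targets=[
    [0, 0, 2, 0, 0, 0, 1],
    [-1, 0, 1, 0, 0, 0, 1],
    [0, 0, 0, 0, 0, 0, 1],
  ],
)

```text
clock: 8.5
eef_pos: [0.5636, -0.0062, 0.0853]
tool_rot: [[-0.086, 0.993, -0.086], [0.704, 0.122, 0.7], [0.705, -0.0, -0.709]]
force: [0.4, 0.9, -0.6]
finger_gap: 0.0588
grip_force: 64.7
```

Call:
servo_tool(
  targets=[
    [-1, 0, 1, 0, 0, 0, 1],
    [-1, 0, 1, 0, 0, 0, 1],
    [0, 0, 0, 0, 0, 0, 1],
  ],
)

```text
clock: 8.8
eef_pos: [0.5638, -0.0061, 0.0844]
tool_rot: [[-0.087, 0.993, -0.085], [0.703, 0.122, 0.701], [0.706, 0.001, -0.708]]
force: [-2.8, -2.6, 13.6]
finger_gap: 0.0587
grip_force: 65.8
```

Call:
servo_tool(
  targets=[
    [0.5, 0, -0.8, 0, 0, 0, 1],
    [0, 0, 0, 0, 0, 0, 0.3],
    [0, 0, 0, 0, 0, 0, -1],
    [0, 0, 0, 0, 0, 0, -1],
    [0, 0, 0, 0, 0, 0, -1],
    [0, 0, 0, 0, 0, 0, -1],
    [0, 0, 0, 0, 0, 0, -1],
    [0, 0, 0, 0, 0, 0, -1],
  ],
)

```text
clock: 9.6
eef_pos: [0.5637, -0.0066, 0.0835]
tool_rot: [[-0.086, 0.993, -0.086], [0.704, 0.122, 0.699], [0.705, -0.0, -0.71]]
force: [1.0, 0.8, 0.2]
finger_gap: 0.0857
grip_force: 0.0
```

Call:
servo_tool(
  targets=[
    [0, 0, -10, 0, 0, 0, -1],
    [0, 0, -25, 0, 0, 0, -1],
    [0, 0, -35, 0, 0, 0, -1],
    [0, 0, -35, 0, 0, 0, -1],
    [0, 0, -30, 0, 0, 0, -1],
    [0, 0, 0, 0, 0, 0, -1],
  ],
)

```text
clock: 10.2
eef_pos: [0.5764, -0.106, 0.1821]
tool_rot: [[-0.086, 0.993, -0.079], [0.708, 0.117, 0.696], [0.701, 0.004, -0.713]]
force: [0.6, -0.4, -1.1]
finger_gap: 0.0854
grip_force: 0.0
```

Run:
```python
from h import *
import pickle
o=sensors.get_obs();print(o['eef_pos'],o['clock'],o['force'],o['joint_positions'])
a=cap('scene');b=cap('side');w=cap('wrist');pickle.dump((a,b,w),open('v1.pkl','wb'))
cv2.imwrite('pics/g.png',np.hstack([np.vstack([cv2.resize(a['frame'][160:250,190:290],None,fx=3,fy=3),cv2.resize(b['frame'][170:270,260:360],None,fx=3,fy=3)[:270]]),cv2.resize(w['frame'],None,fx=.89,fy=1.286)[:540]]))
```

```text
[ 0.5764 -0.106   0.1821] 10.2 [ 0.5879 -0.4137 -1.1058] [ 15.5368  41.0163  18.1282  87.598  -44.548   88.6048  55.346 ]
```

View pics/g.png

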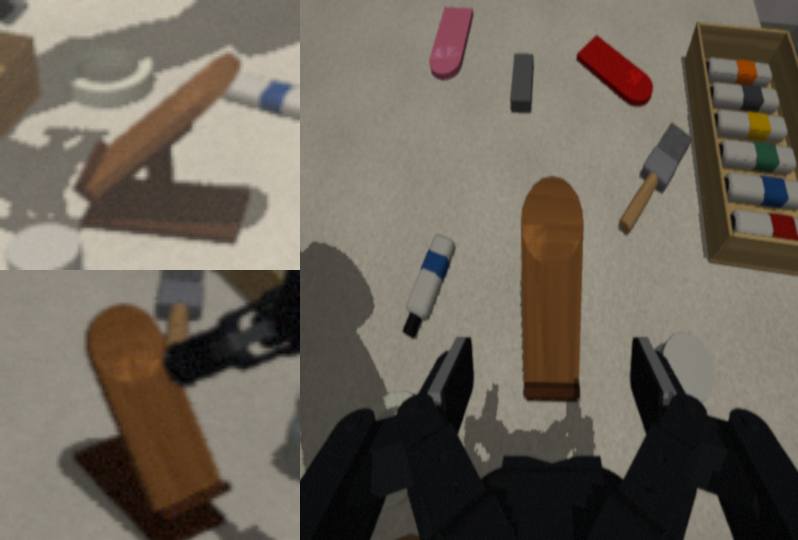

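The plaque now rests on plank and ledge. The scene crop at (165,125) shows it sloping at 45° with the rounded end up, and the wrist view shows its foot at (552,392) against the ledge. Next is the face grasp.

```bash
cat >> h.py <<'E'
F0=np.array([.5736,-.0855,.0329]);W=np.cross(u,Z)
RD=np.column_stack([W,-u,-Z]); RG=np.column_stack([W,N,-X])
E
python3 - <<'E'
from h import *
import pickle
a,b,w=pickle.load(open('v1.pkl','rb'))
tip=F0+.15*X;print('tip',tip,proj(w,tip),proj(a,tip),proj(b,tip),'foot',proj(w,F0))
p,R=plan(np.array([.55,.04,.33]),RD,14)
plan(F0+.24*X,RG,8,p,R)
E
```

```text
tip [0.5612 0.0198 0.139 ] [283.6521 136.6114] [267.4092 180.503 ] [295.909  182.1335] foot [283.0109 293.8463]
[14.8, -0.6, -0.5, -2.51, -2.5, 6.09]
[14.7, -2.0, -1.1, -2.51, -2.5, 6.09]
[14.2, -3.6, -1.9, -2.51, -2.5, 6.09]
[13.8, -5.0, -2.8, -2.51, -2.5, 6.09]
[12.9, -6.2, -3.5, -2.51, -2.5, 6.09]
[12.1, -7.4, -4.4, -2.51, -2.5, 6.09]
[11.1, -8.4, -5.3, -2.51, -2.5, 6.09]
[9.8, -9.3, -6.0, -2.51, -2.5, 6.09]
[8.6, -9.9, -7.0, -2.51, -2.5, 6.09]
[7.1, -10.5, -7.7, -2.51, -2.5, 6.09]
[5.7, -10.8, -8.4, -2.51, -2.5, 6.09]
[4.1, -11.0, -9.1, -2.51, -2.5, 6.09]
[2.5, -10.8, -9.8, -2.51, -2.5, 6.09]
[0.9, -10.7, -10.3, -2.51, -2.5, 6.09]
end [0.5499 0.04   0.33  ] rot err deg 0.0600248184865991
[1.1, -5.3, 15.9, -5.63, 0.01, -0.0]
[1.1, -6.8, 15.4, -5.63, 0.01, -0.0]
[1.1, -8.3, 14.5, -5.63, 0.01, -0.0]
[1.1, -9.7, 13.7, -5.63, 0.01, -0.0]
[1.1, -10.9, 12.7, -5.63, 0.01, -0.0]
[1.1, -12.2, 11.6, -5.63, 0.01, -0.0]
[1.1, -13.3, 10.3, -5.63, 0.01, -0.0]
[1.1, -14.1, 8.9, -5.63, 0.01, -0.0]
end [0.5537 0.083  0.2027] rot err deg 0.03867980958839418
```

Call:
servo_tool(
  targets=[
    [14.8, -0.6, -0.5, -2.5, -2.5, 6.1, -1],
    [14.7, -2, -1, -2.5, -2.5, 6.1, -1],
    [14.2, -3.6, -2, -2.5, -2.5, 6.1, -1],
    [13.8, -5, -2.8, -2.5, -2.5, 6.1, -1],
    [13, -6.2, -3.5, -2.5, -2.5, 6.1, -1],
    [12, -7.4, -4.4, -2.5, -2.5, 6.1, -1],
    [11, -8.4, -5.3, -2.5, -2.5, 6.1, -1],
  ],
)

```text
clock: 11.05
eef_pos: [0.5617, -0.029, 0.2543]
tool_rot: [[0.624, 0.773, 0.114], [0.686, -0.612, 0.392], [0.373, -0.167, -0.913]]
force: [0.1, 0.4, -0.5]
finger_gap: 0.0853
grip_force: 0.0
```

Call:
servo_tool(
  targets=[
    [9.8, -9.3, -6, -2.5, -2.5, 6.1, -1],
    [8.6, -10, -7, -2.5, -2.5, 6.1, -1],
    [7, -10.5, -7.7, -2.5, -2.5, 6.1, -1],
    [5.7, -11, -8.4, -2.5, -2.5, 6.1, -1],
    [4, -11, -9, -2.5, -2.5, 6.1, -1],
    [2.5, -11, -9.8, -2.5, -2.5, 6.1, -1],
    [0.9, -10.7, -10.3, -2.5, -2.5, 6.1, -1],
    [0, 0, 0, 0, 0, 0, -1],
  ],
)

```text
clock: 11.85
eef_pos: [0.5501, 0.0451, 0.3295]
tool_rot: [[0.993, 0.121, -0.005], [0.121, -0.993, 0.0], [-0.004, -0.001, -1.0]]
force: [0.5, 0.5, -0.2]
finger_gap: 0.0854
grip_force: 0.0
```

Run:
```python
from h import *
o=sensors.get_obs();print(o['eef_pos'],o['tool_rot'],o['clock'],o['joint_positions'])
plan(F0+.24*X,RG,8)
```

```text
[0.5501 0.0451 0.3295] [[ 0.9927  0.1207 -0.0045]
 [ 0.1207 -0.9927  0.0003]
 [-0.0045 -0.0008 -1.    ]] 11.85 [-43.876   16.6314  44.9764  93.9143 -12.121   74.7501 -79.902 ]
[1.1, -4.6, 15.9, -5.63, 0.02, 0.04]
[1.1, -6.2, 15.3, -5.63, 0.02, 0.04]
[1.1, -7.7, 14.7, -5.63, 0.02, 0.04]
[1.0, -9.0, 13.8, -5.63, 0.02, 0.04]
[1.1, -10.4, 12.9, -5.63, 0.02, 0.04]
[1.0, -11.5, 11.8, -5.63, 0.02, 0.04]
[1.0, -12.7, 10.6, -5.63, 0.02, 0.04]
[1.1, -13.7, 9.3, -5.63, 0.02, 0.04]
end [0.5538 0.0831 0.2026] rot err deg 0.017065651098888933
```

Call:
servo_tool(
  targets=[
    [1, -4.6, 16, -5.63, 0, 0, -1],
    [1, -6.2, 15.3, -5.63, 0, 0, -1],
    [1, -7.7, 14.7, -5.63, 0, 0, -1],
    [1, -9, 13.8, -5.63, 0, 0, -1],
    [1, -10.4, 13, -5.63, 0, 0, -1],
    [1, -11.5, 11.8, -5.63, 0, 0, -1],
    [1, -12.7, 10.6, -5.63, 0, 0, -1],
    [1, -13.7, 9.3, -5.63, 0, 0, -1],
  ],
)

```text
clock: 12.65
eef_pos: [0.5525, 0.0775, 0.2014]
tool_rot: [[0.993, 0.088, 0.079], [0.118, -0.701, -0.704], [-0.006, 0.708, -0.706]]
force: [-0.6, -0.2, -0.4]
finger_gap: 0.0856
grip_force: 0.0
```

Call:
servo_tool(
  targets=[
    [0, 0, 0, 0, 0, 0, -1],
    [0, 0, 0, 0, 0, 0, -1],
  ],
)

```text
clock: 12.85
eef_pos: [0.5526, 0.0768, 0.2026]
tool_rot: [[0.993, 0.086, 0.078], [0.116, -0.703, -0.702], [-0.006, 0.706, -0.708]]
force: [0.2, -1.8, 0.6]
finger_gap: 0.0852
grip_force: 0.0
```

Run:
```python
from h import *
o=sensors.get_obs();print(o['eef_pos'],o['tool_rot'],o['clock'],o['joint_positions'])
plan(F0+.109*X,RG,6)
```

```text
[0.5526 0.0768 0.2026] [[ 0.9933  0.0862  0.0775]
 [ 0.1158 -0.7026 -0.7021]
 [-0.0061  0.7064 -0.7078]] 12.85 [ -69.003    40.8837   50.4384  101.8272   13.7905   64.4515 -113.3599]
[0.4, -0.7, 21.1, -0.01, 0.05, 0.03]
[0.4, -0.7, 21.1, -0.01, 0.05, 0.03]
[0.4, -0.7, 21.1, -0.01, 0.05, 0.03]
[0.4, -0.7, 21.1, -0.01, 0.05, 0.03]
[0.3, -0.7, 21.1, -0.01, 0.05, 0.03]
[0.3, -0.7, 21.2, -0.01, 0.05, 0.03]
end [ 0.5646 -0.009   0.1099] rot err deg 0.014864535425238481
```

Call:
servo_tool(
  targets=[
    [0.4, -0.7, 21, 0, 0.05, 0, -1],
    [0.4, -0.7, 21, 0, 0.05, 0, -1],
    [0.4, -0.7, 21, 0, 0.05, 0, -1],
    [0.4, -0.7, 21, 0, 0.05, 0, -1],
    [0.4, -0.7, 21, 0, 0.05, 0, -1],
    [0.4, -0.7, 21, 0, 0, 0, -1],
    [0, 0, 0, 0, 0, 0, -1],
    [0, 0, 0, 0, 0, 0, -1],
  ],
)

```text
clock: 13.65
eef_pos: [0.5659, -0.0086, 0.1126]
tool_rot: [[0.993, 0.08, 0.083], [0.115, -0.705, -0.7], [0.002, 0.705, -0.709]]
force: [-0.1, 0.4, 0.1]
finger_gap: 0.0856
grip_force: 0.0
```

Run:
```python
from h import *
o=sensors.get_obs();print(o['eef_pos'],o['clock'],o['force'])
plan(F0+.109*X,RG,1)
```

```text
[ 0.5659 -0.0086  0.1126] 13.65 [-0.131   0.3565  0.1492]
[-1.3, -1.7, 2.0, -0.18, -0.02, -0.15]
end [ 0.5646 -0.009   0.11  ] rot err deg 0.005269536084988229
```

Call:
servo_tool(
  targets=[
    [-1, -1.7, 2, 0, 0, 0, -1],
    [0, 0, 0, 0, 0, 0, 0],
    [0, 0, 0, 0, 0, 0, 0.5],
    [0, 0, 0, 0, 0, 0, 1],
    [0, 0, 0, 0, 0, 0, 1],
    [0, 0, 0, 0, 0, 0, 1],
    [0, 0, 0, 0, 0, 0, 1],
    [0, 0, 0, 0, 0, 0, 1],
  ],
)

```text
clock: 14.45
eef_pos: [0.5649, -0.0089, 0.1095]
tool_rot: [[0.993, 0.082, 0.083], [0.117, -0.701, -0.703], [0.001, 0.708, -0.706]]
force: [-0.9, -0.5, 8.7]
finger_gap: 0.0095
grip_force: 60.0
```

Call:
servo_tool(
  targets=[
    [0, 0, 0, 0, 0, 0, 1],
    [0, 0, 0, 0, 0, 0, 1],
  ],
)

```text
clock: 14.65
eef_pos: [0.5649, -0.0089, 0.1095]
tool_rot: [[0.993, 0.082, 0.084], [0.117, -0.701, -0.703], [0.001, 0.708, -0.706]]
force: [-1.0, -1.0, 8.7]
finger_gap: 0.0094
grip_force: 60.0
```

Call:
servo_tool(
  targets=[
    [0, 6, -6, 0, 0, 0, 1],
    [0, 12, -12, 0, 0, 0, 1],
    [0, 20, -20, 0, 0, 0, 1],
    [0, 20, -20, 0, 0, 0, 1],
    [0, 20, -20, 0, 0, 0, 1],
    [0, 20, -20, 0, 0, 0, 1],
    [0, 10, -10, 0, 0, 0, 1],
    [0, 0, 0, 0, 0, 0, 1],
  ],
)

```text
clock: 15.45
eef_pos: [0.5653, -0.0078, 0.2628]
tool_rot: [[0.993, 0.081, 0.086], [0.118, -0.704, -0.7], [0.004, 0.705, -0.709]]
force: [-0.4, 0.3, -1.1]
finger_gap: 0.0094
grip_force: 59.5
```

Run:
```python
from h import *
o=sensors.get_obs();print(o['eef_pos'],o['clock'],o['force'],o['joint_positions'],o['finger_gap'])
t=np.radians(-5.5);plan([.525,-.23,.27],frame([np.sin(t),-np.cos(t),0],[0,0,-1]),14)
```

```text
[ 0.5653 -0.0078  0.2628] 15.45 [-0.3965  0.2655 -1.127 ] [ -65.8215   34.3242   54.667   103.5476   19.0614   63.2031 -107.9367] 0.009412045922881074
[-4.7, 11.3, 10.5, 3.19, -0.36, 0.83]
[-4.5, 12.0, 9.9, 3.19, -0.36, 0.83]
[-4.3, 12.5, 9.2, 3.19, -0.36, 0.83]
[-4.0, 13.1, 8.5, 3.19, -0.36, 0.83]
[-3.8, 13.6, 7.9, 3.19, -0.36, 0.83]
[-3.5, 14.1, 7.0, 3.19, -0.36, 0.83]
[-3.3, 14.4, 6.3, 3.19, -0.36, 0.83]
[-3.0, 14.9, 5.5, 3.19, -0.36, 0.83]
[-2.8, 15.2, 4.7, 3.19, -0.36, 0.83]
[-2.5, 15.5, 3.8, 3.19, -0.36, 0.83]
[-2.3, 15.7, 3.0, 3.19, -0.36, 0.83]
[-2.0, 15.8, 2.2, 3.19, -0.36, 0.83]
[-1.8, 16.0, 1.2, 3.19, -0.36, 0.83]
[-1.6, 16.1, 0.4, 3.19, -0.36, 0.83]
end [ 0.525 -0.23   0.27 ] rot err deg 0.06944402425041658
```

Call:
servo_tool(
  targets=[
    [-4.7, 11.3, 10.5, 3.2, -0.36, 0.83, 1],
    [-4.5, 12, 10, 3.2, -0.36, 0.83, 1],
    [-4.3, 12.5, 9.2, 3.2, -0.36, 0.83, 1],
    [-4, 13, 8.5, 3.2, -0.36, 0.83, 1],
    [-3.8, 13.6, 8, 3.2, -0.36, 0.83, 1],
    [-3.5, 14, 7, 3.2, -0.36, 0.83, 1],
    [-3.3, 14.4, 6.3, 3.2, -0.36, 0.83, 1],
  ],
)

```text
clock: 16.15
eef_pos: [0.5437, -0.119, 0.2636]
tool_rot: [[1.0, 0.002, 0.021], [0.01, -0.925, -0.38], [0.019, 0.38, -0.925]]
force: [-0.4, -0.7, -0.6]
finger_gap: 0.0091
grip_force: 59.4
```

Call:
servo_tool(
  targets=[
    [-3, 15, 5.5, 3.2, -0.36, 0.83, 1],
    [-2.8, 15.2, 4.7, 3.2, -0.36, 0.83, 1],
    [-2.5, 15.5, 3.8, 3.2, -0.36, 0.83, 1],
    [-2.3, 15.7, 3, 3.2, -0.36, 0.83, 1],
    [-2, 16, 2.2, 3.2, -0.36, 0.83, 1],
    [-1.8, 16, 1.2, 3.2, -0.36, 0.83, 1],
    [-1.6, 16, 0.4, 3.2, -0.36, 0.83, 1],
    [0, 0, 0, 0, 0, 0, 1],
  ],
)

```text
clock: 16.95
eef_pos: [0.5221, -0.2348, 0.2677]
tool_rot: [[0.994, -0.105, -0.005], [-0.105, -0.994, 0.0], [-0.005, 0.0, -1.0]]
force: [0.4, -0.4, -0.2]
finger_gap: 0.0091
grip_force: 59.3
```

Run:
```python
from h import *
import pickle
o=sensors.get_obs();print(o['eef_pos'],o['tool_rot'],o['clock'],o['joint_positions'])
a=cap('scene');b=cap('side');w=cap('wrist','w2');pickle.dump((a,b,w),open('v2.pkl','wb'))
```

```text
[ 0.5221 -0.2348  0.2677] [[ 0.9945 -0.105  -0.0047]
 [-0.105  -0.9945  0.0001]
 [-0.0047  0.0004 -1.    ]] 16.95 [-13.3593  21.9677  45.1882  96.9799 -16.4644  68.2326 -60.0374]
```

View pics/w2.png

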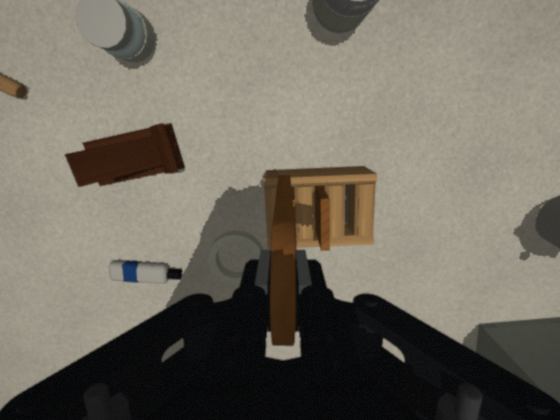

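The wrist view shows the held plaque (cols 272-298) and the rack's top face, with corners near (264,171), (376,171) and (375,244). The empty slot is the dark strip at (350,210). A blank stands at (324,218), and another is under the plaque.

Run:
```python
from h import *
import pickle
a,b,w=pickle.load(open('v2.pkl','rb'))
g=cv2.GaussianBlur(w['frame'],(1,7),0)
for r in (185,198,210,222,234): print(r,g[r,330:382].max(1).tolist() if 0 else g[r,330:382,2].tolist())
print('col'); 
for cc in (310,342,350,366): print(cc,g[160:255,cc,2].tolist())
print(w['cam_to_world'])
```

```text
185 [119, 119, 123, 124, 128, 127, 127, 127, 128, 128, 127, 123, 113, 114, 111, 86, 66, 66, 71, 70, 69, 70, 70, 70, 76, 92, 108, 114, 115, 119, 127, 129, 130, 132, 136, 138, 139, 139, 138, 138, 138, 137, 134, 125, 125, 138, 154, 161, 164, 164, 163, 163]
198 [137, 144, 148, 151, 154, 155, 152, 150, 149, 150, 147, 142, 131, 123, 110, 83, 59, 56, 55, 55, 56, 58, 58, 58, 72, 101, 116, 117, 115, 129, 140, 143, 145, 149, 152, 154, 153, 150, 149, 150, 149, 145, 136, 129, 135, 154, 162, 163, 163, 163, 162, 162]
210 [135, 145, 149, 153, 156, 155, 152, 149, 149, 149, 146, 141, 131, 123, 103, 69, 51, 58, 57, 56, 57, 58, 59, 61, 78, 106, 118, 120, 118, 133, 141, 145, 148, 152, 155, 154, 152, 149, 149, 148, 146, 140, 132, 133, 148, 159, 162, 162, 160, 160, 158, 158]
222 [135, 145, 155, 161, 160, 155, 151, 149, 149, 147, 145, 141, 139, 133, 112, 81, 66, 64, 58, 55, 58, 59, 59, 67, 88, 110, 121, 127, 133, 140, 143, 147, 157, 161, 159, 153, 150, 149, 148, 146, 143, 140, 139, 145, 157, 162, 163, 162, 162, 161, 161, 161]
234 [134, 145, 155, 161, 160, 155, 151, 149, 148, 146, 143, 140, 139, 133, 114, 9
[... 1444 characters left out ...]
144, 147, 149, 152, 155, 158, 161, 162, 164, 165, 165, 165, 165, 165, 165, 165, 164]
366 [159, 160, 160, 159, 155, 147, 132, 113, 94, 82, 77, 78, 87, 102, 120, 137, 149, 156, 157, 154, 144, 132, 122, 121, 128, 139, 147, 152, 153, 153, 153, 153, 153, 153, 153, 153, 153, 153, 153, 154, 153, 153, 153, 153, 153, 153, 153, 152, 152, 152, 152, 152, 151, 151, 150, 150, 150, 150, 151, 151, 151, 150, 150, 150, 150, 150, 149, 149, 149, 149, 149, 150, 149, 149, 149, 148, 147, 147, 147, 148, 150, 153, 156, 159, 161, 162, 163, 164, 163, 162, 162, 161, 161, 162, 161]
[[-0.0995 -0.9506 -0.2939  0.5977]
 [-0.995   0.0949  0.03   -0.2393]
 [-0.0006  0.2955 -0.9554  0.4092]
 [ 0.      0.      0.      1.    ]]
```

Run:
```python
from h import *
import pickle
a,b,w=pickle.load(open('v2.pkl','rb'))
g=cv2.GaussianBlur(w['frame'],(1,5),0)[...,2].astype(float)
def cross(v,i0,th,up):  # first crossing from i0
    for i in range(i0,len(v)-1):
        if (v[i]-th)*(v[i+1]-th)<=0 and (v[i+1]>v[i])==up: return i+(th-v[i])/(v[i+1]-v[i])
L=[];Rr=[];M=[]
for r in range(188,228,3):
    v=g[r]; l=cross(v,338,88,False); q=cross(v,348,88,True); m2=cross(v,355,126,True); m1=cross(v,339,136,False)
    A=onz(w,(l,r),.056);B=onz(w,(q,r),.056);L.append(A);Rr.append(B)
    if m1 and m2: M.append((onz(w,(m1,r),.06)+onz(w,(m2,r),.06))/2)
L,Rr,M=map(np.array,(L,Rr,M))
for n,P in (('L',L),('R',Rr),('mid',(L+Rr)/2),('mouth',M)):
    k=np.polyfit(P[:,0],P[:,1],1);print(n,'yaw',np.degrees(np.arctan(k[0])),'y at .485',np.polyval(k,.485),'rms',np.std(P[:,1]-np.polyval(k,P[:,0])))
v=g[:,350]; e1=cross(v,176,100,False); e2=cross(v,225,110,True);print('ends',e1,e2,onz(w,(350,e1),.056),onz(w,(350,e2),.056))
for cc in (345,366): 
    v=g[:,cc];print('top outer',onz(w,(cc,cross(v,168,115,True)),.06))
# foot check
o=sensors.get_obs();R=np.array(o['tool_rot']);f=np.array(o['eef_pos'])+R@[0,0,.109]
for dx in(-.03,.03):
    for dy in (-.005,.005): print('foot',dx,dy,proj(w,f+R@[dx,dy,0]))
for r in (172,176,180,190): print(r,w['frame'][r,262:308,2].tolist())
print('col283',w['frame'][160:190,283,2].tolist(), w['frame'][160:190,279,2].tolist())
```

```text
L yaw -2.339749352841429 y at .485 -0.30388162365112065 rms 0.00016811957590054244
R yaw -3.1713235966788456 y at .485 -0.31582076453609903 rms 8.160430601168696e-05
mid yaw -2.75568684303357 y at .485 -0.30984688994504545 rms 6.664800511581598e-05
mouth yaw -2.690409122253237 y at .485 -0.309552022938721 rms 0.00024711014030684826
ends 183.05 234.75 [ 0.5138 -0.3114  0.056 ] [ 0.4474 -0.3092  0.056 ]
top outer [ 0.5254 -0.3051  0.06  ]
top outer [ 0.524  -0.3296  0.06  ]
foot -0.03 -0.005 [274.691  238.4833]
foot -0.03 0.005 [285.8457 238.4601]
foot 0.03 -0.005 [273.9657 172.0407]
foot 0.03 0.005 [285.8892 172.0126]
172 [163, 151, 135, 102, 78, 68, 65, 63, 61, 63, 62, 61, 62, 61, 64, 66, 71, 71, 71, 71, 72, 71, 73, 71, 71, 71, 72, 70, 73, 70, 72, 71, 73, 72, 71, 71, 72, 73, 73, 71, 72, 72, 72, 72, 73, 73]
176 [121, 92, 80, 72, 70, 66, 66, 64, 65, 64, 65, 64, 66, 64, 66, 63, 59, 56, 58, 58, 58, 58, 58, 60, 59, 60, 60, 62, 71, 84, 89, 89, 89, 89, 91, 95, 95, 96, 94, 93, 95, 101, 105, 104, 104, 104]
180 [102, 123, 125, 101, 85, 81, 82, 83, 82, 81, 81, 82, 82, 82, 79, 71, 64, 58, 57, 60, 57, 57, 58, 59, 62, 61, 60, 69, 97, 137, 151, 154, 155, 155, 155, 155, 155, 156, 154, 154, 154, 156, 155, 155, 156, 155]
190 [89, 86, 79, 77, 75, 76, 77, 75, 79, 78, 82, 82, 83, 79, 68, 58, 54, 55, 58, 57, 59, 59, 58, 60, 59, 59, 61, 60, 59, 59, 59, 66, 87, 110, 118, 123, 137, 142, 144, 145, 149, 152, 153, 153, 151, 150]
col283 [164, 164, 165, 165, 166, 166, 165, 167, 156, 121, 83, 71, 71, 74, 70, 61, 58, 58, 59, 59, 57, 58, 60, 58, 57, 59, 60, 59, 59, 59] [162, 162, 164, 167, 167, 163, 164, 164, 156, 119, 83, 72, 71, 72, 69, 62, 56, 57, 58, 58, 58, 57, 57, 58, 57, 56, 57, 55, 56, 56]
```

Run:
```python
from h import *
import pickle
a,b,w=pickle.load(open('v2.pkl','rb'))
o=sensors.get_obs();R=np.array(o['tool_rot']);p=np.array(o['eef_pos'])
f=w['frame'].astype(int); h=cv2.cvtColor(w['frame'],cv2.COLOR_BGR2HSV)
for s in (.105,.09,.075,.06,.045,.03,.015,0,-.011,-.03):
    x=.03 if s>-.012 else np.sqrt(.03**2-(-.011-s)**2)
    l=proj(w,p+R@[x,-.005,s]);r=proj(w,p+R@[x,.005,s]);row=int(round(l[1]))
    m=np.where(h[row,255:315,1]>130)[0]+255
    v=f[row,262:312,2]
    print(s,row,'pred',l[0].round(1),r[0].round(1),'mask',(m.min(),m.max()) if len(m) else None, v[::2].tolist())
```

```text
0.105 173 pred 273.8 285.9 mask (np.int64(267), np.int64(314)) [154, 108, 73, 64, 64, 64, 64, 63, 70, 71, 73, 74, 72, 73, 72, 72, 73, 74, 74, 73, 74, 74, 75, 74, 72]
0.09 176 pred 273.3 286.1 mask (np.int64(266), np.int64(313)) [121, 80, 70, 66, 65, 65, 66, 66, 59, 58, 58, 58, 59, 60, 71, 89, 89, 91, 95, 94, 95, 105, 104, 105, 112]
0.075 180 pred 272.7 286.3 mask (np.int64(267), np.int64(290)) [102, 125, 85, 82, 82, 81, 82, 79, 64, 57, 57, 58, 62, 60, 97, 151, 155, 155, 155, 154, 154, 155, 156, 155, 156]
0.06 184 pred 272.0 286.6 mask (np.int64(265), np.int64(314)) [91, 83, 82, 81, 79, 79, 79, 76, 57, 57, 57, 58, 61, 60, 75, 119, 122, 119, 118, 119, 105, 113, 116, 115, 116]
0.045 189 pred 271.1 286.9 mask (np.int64(265), np.int64(314)) [88, 78, 75, 75, 79, 80, 82, 71, 55, 56, 58, 59, 59, 60, 59, 56, 86, 118, 137, 142, 149, 154, 150, 149, 145]
0.03 195 pred 270.2 287.2 mask (np.int64(274), np.int64(314)) [90, 84, 76, 77, 77, 82, 81, 61, 57, 58, 58, 59, 60, 58, 57, 58, 78, 117, 135, 143, 150, 156, 151, 150, 145]
0.015 202 pred 269.1 287.6 mask (np.int64(268), np.int64(314)) [90, 88, 77, 76, 78, 81, 79, 58, 58, 58, 57, 58, 59, 58, 59, 79, 112, 104, 113, 131, 147, 152, 151, 151, 145]
0 210 pred 267.8 288.0 mask (np.int64(267), np.int64(314)) [87, 87, 78, 77, 79, 82, 64, 59, 57, 57, 56, 56, 57, 58, 58, 56, 59, 73, 78, 79, 82, 86, 83, 83, 79]
-0.011 217 pred 266.6 288.4 mask (np.int64(269), np.int64(314)) [90, 90, 79, 77, 78, 76, 59, 60, 56, 57, 57, 55, 57, 58, 58, 58, 61, 73, 78, 77, 81, 86, 82, 80, 80]
-0.03 248 pred 264.5 289.2 mask (np.int64(271), np.int64(294)) [74, 86, 88, 83, 78, 95, 96, 94, 93, 90, 86, 94, 95, 97, 95, 97, 90, 116, 150, 153, 151, 153, 160, 159, 162]
```

```bash
cat >> h.py <<'E'
t_=np.radians(-2.75);RS=frame([np.sin(t_),-np.cos(t_),0],[0,0,-1]);TS=np.array([.483,-.3069,0])
E
python3 - <<'E'
from h import *
plan(TS+.25*Z,RS,5)
E
```

```text
[-6.6, 16.2, 3.5, -0.0, 0.06, -0.56]
[-6.9, 16.1, 3.5, -0.0, 0.06, -0.56]
[-6.9, 16.1, 3.4, -0.0, 0.06, -0.56]
[-7.2, 15.9, 3.5, -0.0, 0.06, -0.56]
[-7.2, 16.0, 3.5, -0.0, 0.06, -0.56]
end [ 0.483  -0.3069  0.25  ] rot err deg 0.026973824456951116
```

Call:
servo_tool(
  targets=[
    [-6.6, 16.2, 3.5, 0, 0.06, -0.56, 1],
    [-7, 16.1, 3.5, 0, 0.06, -0.56, 1],
    [-7, 16.1, 3.5, 0, 0.06, -0.56, 1],
    [-7.2, 16, 3.5, 0, 0.06, -0.56, 1],
    [-7.2, 16, 3.5, 0, 0.06, -0.56, 1],
    [0, 0, 0, 0, 0, 0, 1],
    [0, 0, 0, 0, 0, 0, 1],
    [0, 0, 0, 0, 0, 0, 1],
  ],
)

```text
clock: 17.9
eef_pos: [0.4842, -0.3059, 0.2507]
tool_rot: [[0.999, -0.046, 0.002], [-0.046, -0.999, 0.0], [0.002, -0.001, -1.0]]
force: [0.1, 0.3, -0.0]
finger_gap: 0.0092
grip_force: 59.4
```

Run:
```python
from h import *
import pickle
o=sensors.get_obs();print(o['eef_pos'],o['tool_rot'],o['clock'],o['force'])
plan(TS+.19*Z,RS,4)
w=cap('wrist');pickle.dump(w,open('v3.pkl','wb'))
# remeasure: visible slot/ rack edges right of plaque and blank
g=cv2.GaussianBlur(w['frame'],(1,5),0)[...,2]
for x,y in ((.523,-.309),(.445,-.309)): print(proj(w,(x,y,.06)))
for r in (180,190,200,215,230): print(r,g[r,240:330:1].tolist())
```

```text
[ 0.4842 -0.3059  0.2507] [[ 0.9989 -0.0458  0.0019]
 [-0.0458 -0.9989  0.0005]
 [ 0.0019 -0.0006 -1.    ]] 17.9 [ 0.0814  0.3414 -0.0261]
[-0.3, 0.3, 15.2, -0.01, -0.03, 0.03]
[-0.3, 0.3, 15.2, -0.01, -0.03, 0.03]
[-0.3, 0.2, 15.1, -0.01, -0.03, 0.03]
[-0.3, 0.3, 15.2, -0.01, -0.03, 0.03]
end [ 0.483  -0.3069  0.19  ] rot err deg 0.01349097643894625
[283.2307 151.6117]
[286.2749 219.3592]
180 [147, 148, 141, 125, 117, 116, 116, 117, 118, 116, 115, 114, 111, 102, 74, 53, 50, 49, 61, 89, 110, 120, 128, 130, 110, 91, 83, 82, 84, 83, 82, 81, 80, 80, 79, 79, 76, 67, 59, 57, 57, 57, 58, 57, 57, 59, 59, 61, 61, 60, 67, 89, 109, 111, 105, 128, 139, 142, 144, 148, 151, 154, 152, 150, 148, 148, 149, 147, 142, 131, 125, 127, 142, 156, 159, 160, 160, 160, 159, 156, 157, 160, 161, 162, 161, 162, 160, 158, 158, 161]
190 [148, 147, 145, 138, 126, 117, 116, 117, 117, 118, 118, 118, 118, 106, 74, 50, 47, 48, 54, 72, 76, 76, 76, 76, 76, 78, 78, 81, 83, 82, 82, 81, 79, 80, 79, 75, 65, 57, 55, 55, 57, 57, 57, 56, 56, 59, 60, 59, 58, 60, 64, 83, 108, 115, 116, 132, 140, 143, 146, 149, 152, 154, 151, 148
[... 618 characters left out ...]
 73, 77, 78, 76, 76, 77, 81, 87, 87, 84, 82, 81, 76, 65, 58, 57, 57, 57, 56, 56, 56, 56, 55, 55, 56, 56, 57, 56, 56, 57, 57, 57, 57, 62, 71, 75, 75, 78, 84, 87, 85, 83, 81, 81, 79, 78, 78, 78, 79, 81, 96, 131, 153, 159, 160, 160, 159, 158, 157, 159, 159, 160, 160, 157, 156, 156, 158, 160, 160, 158]
230 [90, 90, 90, 89, 87, 86, 86, 85, 85, 86, 86, 87, 88, 86, 85, 88, 89, 88, 89, 89, 90, 89, 89, 88, 88, 88, 89, 89, 89, 89, 87, 82, 80, 83, 84, 83, 82, 82, 81, 81, 80, 80, 79, 79, 78, 79, 78, 78, 77, 76, 75, 76, 74, 78, 102, 140, 157, 160, 160, 159, 157, 156, 156, 157, 157, 159, 159, 159, 157, 156, 157, 160, 160, 160, 159, 158, 159, 157, 155, 153, 153, 155, 154, 156, 159, 161, 162, 161, 160, 158]
```

Run:
```python
from h import *
import pickle
w=pickle.load(open('v3.pkl','rb'))
o=sensors.get_obs();R=np.array(o['tool_rot']);p=np.array(o['eef_pos'])
g=cv2.GaussianBlur(w['frame'],(1,5),0)[...,2].astype(float)
for r,e1,e2 in ((180,294.6,311),(190,294.6,311)):
    A=onz(w,(e1,r),.06);B=onz(w,(e2,r),.06)
    yy=np.array([-np.sin(t_),np.cos(t_),0])
    for P,d in ((A,.01025),(B,.03025)):
        C=P+d*yy; q=R.T@(C-p); print(r,'slot centre pt',C,'in tool y mm',q[1]*1000,q[0]*1000)
# plaque bias: measured edges at given s
for s in (.1,.08,.06,.04,.02):
    l=proj(w,p+R@[.03,-.005,s]);rr=proj(w,p+R@[.03,.005,s]);row=int(round(l[1])); v=g[row]
    # edges of the dark (<66) run around col 284
    i=284
    while v[i]<68:i-=1
    j=284
    while v[j]<68:j+=1
    L=i+(v[i]-68)/(v[i]-v[i+1]);J=j-(v[j]-68)/(v[j]-v[j-1])
    print(s,row,l[0],rr[0],L,J,'bias mm',((L+J)/2-(l[0]+rr[0])/2)*10/(rr[0]-l[0]),'width mm',(J-L)*10/(rr[0]-l[0]))
print(g[150:200:1,281].tolist())
```

```text
180 slot centre pt [ 0.4915 -0.3101  0.06  ] in tool y mm 3.7388032303289913 7.212435846061666
180 slot centre pt [ 0.4917 -0.3084  0.06  ] in tool y mm 2.1062524282178345 7.2575042443969515
190 slot centre pt [ 0.4801 -0.3097  0.06  ] in tool y mm 3.8674435733290586 -4.2650996496682065
190 slot centre pt [ 0.4802 -0.3082  0.06  ] in tool y mm 2.4149643741264177 -4.219085997182076
0.1 174 275.6105252561104 287.9497048343103 282.5 287.0 bias mm 2.4068739221825486 width mm 3.64691993619278
0.08 179 274.9844836604351 288.371145787119 277.0 290.1363636363636 bias mm 1.4121272924612565 width mm 9.813023972703872
0.06 185 274.24229412211116 288.8707797696287 276.3333333333333 290.0 bias mm 1.100681068152759 width mm 9.342502700534771
0.04 192 273.3483287003814 289.47259359563947 275.54545454545456 290.375 bias mm 0.9611390874461445 width mm 9.197036609654434
0.02 200 272.2507281796136 290.2115026324405 274.61538461538464 291.17391304347825 bias mm 0.9262036154251696 width mm 9.219273072875431
[122.0, 140.0, 149.0, 155.0, 158.0, 159.0, 152.0, 139.0, 123.0, 110.0, 100.0, 94.0, 91.0, 89.0, 89.0, 88.0, 88.0, 88.0, 87.0, 86.0, 83.0, 80.0, 77.0, 74.0, 70.0, 64.0, 59.0, 57.0, 57.0, 57.0, 57.0, 56.0, 56.0, 56.0, 56.0, 57.0, 57.0, 57.0, 56.0, 56.0, 57.0, 57.0, 56.0, 56.0, 56.0, 55.0, 56.0, 56.0, 56.0, 56.0]
```

Call:
servo_tool(
  targets=[
    [-0.5, 0.9, 15, 0, 0, 0, 1],
    [-0.5, 0.8, 20, 0, 0, 0, 1],
    [0, 0, 20, 0, 0, 0, 1],
    [0, 0, 12, 0, 0, 0, 1],
    [0, 0, 6, 0, 0, 0, 1],
    [0, 0, 0, 0, 0, 0, 1],
    [0, 0, 0, 0, 0, 0, 1],
  ],
)

```text
clock: 18.65
eef_pos: [0.4827, -0.3095, 0.1785]
tool_rot: [[0.999, -0.048, 0.003], [-0.048, -0.999, -0.001], [0.003, 0.001, -1.0]]
force: [0.0, -0.2, -0.7]
finger_gap: 0.0092
grip_force: 59.5
```

Call:
servo_tool(
  targets=[
    [0, 0, 3, 0, 0, 0, 1],
    [0, 0, 3, 0, 0, 0, 1],
    [0, 0, 3, 0, 0, 0, 1],
    [0, 0, 3, 0, 0, 0, 1],
    [0, 0, 0, 0, 0, 0, 1],
  ],
)

```text
clock: 19.15
eef_pos: [0.482, -0.3091, 0.1654]
tool_rot: [[0.999, -0.048, 0.001], [-0.048, -0.999, 0.0], [0.001, -0.0, -1.0]]
force: [0.3, -0.7, -1.2]
finger_gap: 0.0094
grip_force: 59.5
```

Call:
servo_tool(
  targets=[
    [0, -0.8, 0, 0, 0, 0, 1],
    [0, 0, 2, 0, 0, 0, 1],
    [0, 0, 2, 0, 0, 0, 1],
    [0, 0, 2, 0, 0, 0, 1],
    [0, 0, 0, 0, 0, 0, 1],
  ],
)

```text
clock: 19.65
eef_pos: [0.4821, -0.3084, 0.1596]
tool_rot: [[0.999, -0.048, 0.002], [-0.048, -0.999, 0.0], [0.002, -0.0, -1.0]]
force: [0.7, -1.1, -1.0]
finger_gap: 0.0098
grip_force: 59.5
```

Call:
servo_tool(
  targets=[
    [0, 0, 3, 0, 0, 0, 1],
    [0, 0, 3, 0, 0, 0, 1],
    [0, 0, 3, 0, 0, 0, 1],
    [0, 0, 3, 0, 0, 0, 1],
    [0, 0, 0, 0, 0, 0, 1],
  ],
)

```text
clock: 20.15
eef_pos: [0.4821, -0.3083, 0.1474]
tool_rot: [[0.999, -0.048, 0.001], [-0.048, -0.999, 0.0], [0.001, -0.0, -1.0]]
force: [0.4, -0.2, -0.9]
finger_gap: 0.0093
grip_force: 59.5
```

Call:
servo_tool(
  targets=[
    [0, 0, 3, 0, 0, 0, 1],
    [0, 0, 3, 0, 0, 0, 1],
    [0, 0, 3, 0, 0, 0, 1],
    [0, 0, 0, 0, 0, 0, 1],
  ],
)

```text
clock: 20.55
eef_pos: [0.4821, -0.3083, 0.1384]
tool_rot: [[0.999, -0.048, 0.001], [-0.048, -0.999, 0.0], [0.001, -0.0, -1.0]]
force: [0.9, 0.4, -0.5]
finger_gap: 0.0096
grip_force: 59.5
```

Sliding in freely; 14 mm to go.

Call:
servo_tool(
  targets=[
    [0, 0, 3, 0, 0, 0, 1],
    [0, 0, 3, 0, 0, 0, 1],
    [0, 0, 3, 0, 0, 0, 1],
    [0, 0, 0, 0, 0, 0, 1],
  ],
)

```text
clock: 20.95
eef_pos: [0.4821, -0.3083, 0.1294]
tool_rot: [[0.999, -0.048, 0.001], [-0.048, -0.999, 0.0], [0.001, -0.0, -1.0]]
force: [0.3, 0.5, 0.0]
finger_gap: 0.0093
grip_force: 59.5
```

Call:
servo_tool(
  targets=[
    [0, 0, 2, 0, 0, 0, 1],
    [0, 0, 1, 0, 0, 0, 1],
    [0, 0, 0, 0, 0, 0, 1],
  ],
)

```text
clock: 21.25
eef_pos: [0.4823, -0.3085, 0.1268]
tool_rot: [[0.999, -0.048, 0.002], [-0.048, -0.999, -0.0], [0.002, -0.0, -1.0]]
force: [-0.3, 0.4, -0.9]
finger_gap: 0.009
grip_force: 59.5
```

Call:
servo_tool(
  targets=[
    [0, 0, 1, 0, 0, 0, 1],
    [0, 0, 1, 0, 0, 0, 1],
    [0, 0, 0, 0, 0, 0, 1],
  ],
)

```text
clock: 21.55
eef_pos: [0.4823, -0.3084, 0.1248]
tool_rot: [[0.999, -0.048, 0.002], [-0.048, -0.999, -0.0], [0.002, -0.0, -1.0]]
force: [0.4, 0.4, -1.0]
finger_gap: 0.0093
grip_force: 59.5
```

Call:
servo_tool(
  targets=[
    [0, 0, 1, 0, 0, 0, 1],
    [0, 0, 0, 0, 0, 0, 1],
  ],
)

```text
clock: 21.75
eef_pos: [0.4823, -0.3085, 0.1238]
tool_rot: [[0.999, -0.048, 0.002], [-0.048, -0.999, -0.0], [0.002, 0.0, -1.0]]
force: [-0.3, 0.4, -0.6]
finger_gap: 0.0094
grip_force: 59.5
```

Call:
servo_tool(
  targets=[
    [0, 0, 1, 0, 0, 0, 1],
    [0, 0, 0.5, 0, 0, 0, 1],
    [0, 0, 0, 0, 0, 0, 1],
  ],
)

```text
clock: 22.05
eef_pos: [0.4824, -0.3088, 0.123]
tool_rot: [[0.999, -0.048, 0.003], [-0.048, -0.999, -0.0], [0.003, 0.0, -1.0]]
force: [-1.4, 0.9, 7.6]
finger_gap: 0.0093
grip_force: 60.6
```

Call:
servo_tool(
  targets=[
    [0, 0, 0.8, 0, 0, 0, 1],
    [0, 0, 0, 0, 0, 0, 1],
  ],
)

```text
clock: 22.25
eef_pos: [0.4828, -0.3092, 0.1229]
tool_rot: [[0.999, -0.049, 0.004], [-0.049, -0.999, -0.001], [0.004, 0.001, -1.0]]
force: [-2.1, 1.9, 12.2]
finger_gap: 0.0092
grip_force: 61.7
```

Contact with the floor at the expected height (12 N upward). I'll release and lift straight off.

Call:
servo_tool(
  targets=[
    [0, 0, -0.8, 0, 0, 0, 1],
    [0, 0, 0, 0, 0, 0, 0.5],
    [0, 0, 0, 0, 0, 0, 0],
    [0, 0, 0, 0, 0, 0, 0],
    [0, 0, 0, 0, 0, 0, 0],
    [0, 0, 0, 0, 0, 0, 0],
  ],
)

```text
clock: 22.85
eef_pos: [0.4823, -0.3084, 0.1223]
tool_rot: [[0.999, -0.048, 0.002], [-0.048, -0.999, -0.0], [0.002, 0.0, -1.0]]
force: [0.1, 0.6, 0.5]
finger_gap: 0.0428
grip_force: 0.0
```

Call:
servo_tool(
  targets=[
    [0, 0, -10, 0, 0, 0, 0],
    [0, 0, -25, 0, 0, 0, 0],
    [0, 0, -35, 0, 0, 0, 0],
    [0, 0, -40, 0, 0, 0, 0],
    [0, 0, -40, 0, 0, 0, 0],
    [0, 0, 0, 0, 0, 0, 0],
  ],
)

```text
clock: 23.45
eef_pos: [0.4838, -0.3108, 0.2783]
tool_rot: [[0.999, -0.049, 0.01], [-0.049, -0.999, -0.004], [0.01, 0.004, -1.0]]
force: [0.6, -1.4, -0.4]
finger_gap: 0.0428
grip_force: 0.0
```

Run:
```python
from h import *
o=sensors.get_obs();print(o['eef_pos'],o['clock'],o['force'],o['finger_gap'])
a=cap('scene');b=cap('side');w=cap('wrist')
cv2.imwrite('pics/z.png',np.hstack([cv2.resize(c,(266,400),interpolation=2) for c in (a['frame'][120:220,125:210],b['frame'][250:390,285:380],w['frame'][80:300,190:380])]))
```

```text
[ 0.4838 -0.3108  0.2783] 23.45 [ 0.5634 -1.3591 -0.3946] 0.04277854083006357
```

View pics/z.png

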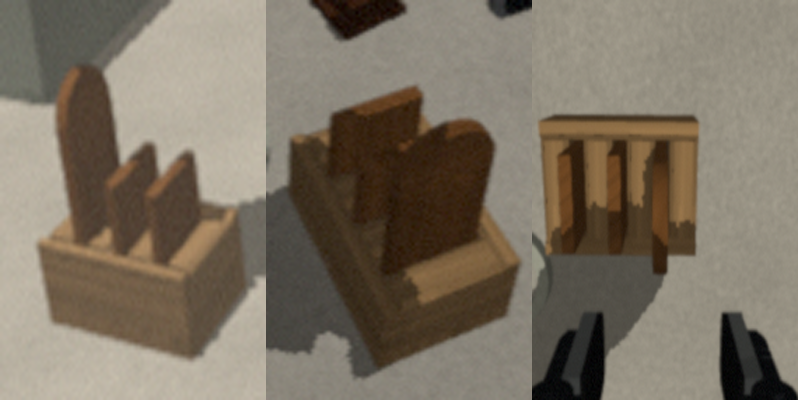

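The plaque stands upright in the slot that was empty, rounded end up at (85,70) in the left crop. Both blanks are in place and the gripper is clear.

```bash
python3 -c "
from workcell import env
print(env.job_done())"
```

```text
the job is handed in; nothing more can be done
None
```

The plaque was leaned on the stand and let go, then slid fully home in the empty slot, rounded end up and released; nothing else was seen moved, and I handed the job in at about 23.5 s with no verdict returned.

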